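Complete the bottle carrier and hold it up

TASK

One spray bottle has tipped over and lies on the bench beside the wooden bottle carrier. Stand it upright in the carrier's empty bay and let go of it; then take the carrier by the grip bar on its centre board and lift it straight up, level and with all four bottles upright in their bays, about ten centimetres clear of the bench, and finish still holding it there steady. Leave the other things on the bench where they are.

Things in the scene. Friction and masses are not known exactly. Their poses are not given: they have to be found in the camera images.
- carrier: loose plywood bottle carrier to the robot's left, 62 x 286 mm (own x by y), 0.8 kg loaded, at any yaw. Origin: centre of its underside; y along the lane, z up. Floor 6 mm, outer walls 5 mm thick, 45 high, cross walls 4 thick, 40 high. Four square bays 52 mm wide inside at own y = -110, -54, +54, +110 mm; the one at +54 is empty at the start. Full, it balances under its grip bar
- carrier_bay (a point): centre of the empty bay's floor (its top face, 6 mm above the carrier's underside), axes as the carrier's. Bottles standing in the bays beside it reach 152 mm above the underside, their shoulders 112 mm
- carrier_grip (a point): centre of the carrier's grip bar, 153 mm above its underside, axes as the carrier's. The bar is a rounded wooden block 20 mm thick in own x (grip it across this), 50 mm long in own y, 30 mm high (138 to 168 mm above the underside); the board below it is 12 mm thick in x, 44 mm wide in y
- lying_bottle: white spray bottle with pump cap lying to the robot's right, about 0.12 kg, 146 mm long. Origin: centre of its base; its own z runs along the bottle to the cap, at first roughly away from the robot. Round body 42 mm in diameter from 0 to 106 mm, then a rigid cap, 25 mm in diameter at 120 mm, tapering to 18 mm at its top at 146 mm. Centre of mass about 55 mm from the base. It rolls
- lying_bottle_cap (a point): top end of the lying bottle's cap, on its axis, 146 mm from the base
- standing_bottle_1: white spray bottle with pump cap, the same kind as lying_bottle (42 mm body, 146 mm tall), standing in the carrier's y = -110 mm bay. Origin: centre of its underside; z points to the cap. Leave it in its bay
- standing_bottle_2: white spray bottle with pump cap, the same kind as lying_bottle (42 mm body, 146 mm tall), standing in the carrier's y = -54 mm bay. Origin: centre of its underside; z points to the cap. Leave it in its bay
- standing_bottle_3: white spray bottle with pump cap, the same kind as lying_bottle (42 mm body, 146 mm tall), standing in the carrier's y = +110 mm bay. Origin: centre of its underside; z points to the cap. Leave it in its bay
- tape_roll: bystander, not to be disturbed: masking tape roll lying flat, 100 mm across, 25 mm high; origin under its centre
- calliper: bystander, not to be disturbed: steel calliper lying flat, 71 x 244 x 10 mm; origin under its centre
Mind the look-alikes: they are no part of the job. What is shaped like the lying_bottle but pink is not meant.

How it is judged:
By the outcome, as a careful person would: the job done as asked, in the order asked, and still so for the second after the job is handed in, while the arm keeps its last pose, push and grip.
It also fails if it takes over 72 s, if anything falls off the work surface, if the arm or the gripper's body presses on something with over 40 N, if the wrist force passes 120 N, or if a joint passes its speed limit or range.

ROBOT

A 6-joint arm with a two-finger parallel gripper is mounted at the origin on a cart in front of the work surface, level with it; the furniture and walls round the work are solid. World frame = base frame: x ahead of the robot, y to its left, z up, the work surface at z = 0. Lengths are in m, angles in rad, forces in N, time in s.
With the tool pointing down it reaches from about 0.375 to 0.975 m from the base axis. Payload 3.8 kg.
Tool frame: the origin (TCP) lies midway between the tips of the shut fingers; the grasp point (between the pads) lies 19 mm behind it; z points along the fingers, y is the direction in which the jaws open and shut (so a half turn about z gives the same grasp; the last joint's range is limited). The gripper opens to 85 mm and grips with 20 to 120 N. Pads are 22 mm wide; open, the fingers measure 114 mm over their backs; the gripper's body (76 mm by 85 mm) begins 54 mm behind the grasp point. The pads swing forward as they close: fully open they stand 13 mm farther back than shut.
Start: joints at [-0.037, 0.264, 1.604, -0, 1.274, -0.037], TCP at [0.675, -0, 0.231] pointing down, gripper open.
Joint ranges: [-2.63, 2.63], [-0.94, 2.18], [0.31, 2.57], [-1.31, 4.45], [0, 2.66], [-2.55, 2.55]. Speed limits (rad/s): [2.57, 2.57, 3.14, 3.14, 3.14, 3.14].

INTERFACE

Orientations are given as a rotation vector (axis times angle).
In Python, from workcell import bot gives the robot as it stands.
- The arm moves only by the shell command python3 -m inch 'ROWS' [FORCE]. ROWS is JSON, a list of rows, each an object of numbers: "dx", "dy", "dz": the shift along the tool's x, y, z in m; "ax", "ay", "az": the turn, a rotation vector about the tool's x, y, z in degrees; "fingers": the opening, from -1 (shut) to 1 (fully open). A call has 1 to 20 rows; each row is the pose to reach, as a shift and turn from the pose measured when the call began, along the tool's axes at that moment; what a row does not reach only later rows make up. A row lasts 1/8 s, in which the tool goes at most 62.5 mm and 10.7 degrees, less where a joint would pass 70% of its speed; a pose out of reach is approached as far as the arm can. A call with a gripper value outside its range is refused whole. The fingers move at their own pace and stop on an object; FORCE is the grip in N (left out, the last holds). Time passes only in rows, so rows that repeat a pose let the fingers close. It gives the time, the measured TCP pose, the force and the opening at its end, in the units of the state.
- bot.read_state(): the state, without advancing time (a new reading comes with each control period).
- bot.read_camera(name): name is "scene" or "side" or "wrist"; returns (picture, depth): 480x640x3 uint8, blue, green, red; 480x640 float32, m along the optical axis (not along the pixel's ray), 0 where there is no reading.
- bot.get_calibration(name): a dict with "intrinsics" (3x3 intrinsics, pixels), "distortion" ([k1, k2, p1, p2, k3] as OpenCV has them; the pictures are not rectified), "view" (4x4, takes a point from world to camera coordinates). Camera axes: x right, y down, z forward; pixel columns grow to the right and rows downward; lengths in m; the calibration is good to about 2 mm. A picture is of the moment at which its call begins: read the wrist's pose just before it. get_calibration takes no time and is no camera call; for the wrist camera it gives the pose at the moment of the call.
- bot.finish_job(): hands the job in, once; it reports no verdict.
Trained networks look in the newest picture that a camera, given by its name, has taken for a name from the list of things; names that differ only in an ending like _2 or _b are one class to them, and where a whole thing is asked for, a point or a joint stands for the part that bears it (a point fixed in the world has none). Each returns a list of dicts, best first, with "p" (0 to 1); they miss things now and then, are a little off and sometimes report something else, mostly with a low value. They report only what shows in the picture. A call takes as long as a camera call. They do not tell look-alikes from the thing itself.
- bot.masks_of(camera, thing): "region" (480x640 bool, what is visible of it) and "box" ([left, top, right, bottom] in pixels, round what is visible of it).
The state is a dict: "time": time; "q": joint angles; "joint_vel": joint speeds; "joint_torque": joint torques, N m; "tool_pos": TCP position; "tcp_rot": TCP orientation; "wrist_force": force on the tool from outside, world axes, zero at the start; "torque": the same for the moment, N m; "width": opening from 0.0 (shut) to 1.0 (fully open).
Only numpy, scipy, OpenCV 4.12 (cv2) and the standard library are available. Lean on these libraries where they do the work, as an engineer would, in place of code of your own. Each camera call takes 0.05 s, during which the arm holds its last target. There are 200 camera calls.

## Working session

There is one attempt and no reset: what is moved stays moved. The work goes in short steps, Python scripts to look and compute and a shell command to move; the robot and the scene stay as the last step left them, time stands still between calls to the robot, and variables do not carry over. Pictures are saved under pics/ and viewed, about 8 in all and at most 12, crops included, and the job is handed in when it is done.

```bash
ls; mkdir -p pics; python3 - <<'E'
from workcell import bot
import cv2,numpy as np
s=bot.read_state(); print(s)
ims=[]
for n in("scene","side"):
    p,d=bot.read_camera(n); cv2.imwrite(f'pics/{n}0.png',p); np.save(f'pics/{n}0.npy',d)
    c=bot.get_calibration(n); print(n,c)
    for t in("carrier","lying_bottle","standing_bottle_1","carrier_grip"):
        for m in bot.masks_of(n,t): print(n,t,round(m['p'],2),m['box'],m['region'].sum())
E
```

```text
pics
{'time': 0.0, 'q': array([-3.68620484e-02,  2.64766198e-01,  1.60543588e+00,  3.44467212e-05,
        1.27371097e+00, -3.68917140e-02]), 'joint_vel': array([ 0.00069748, -0.0005014 , -0.00088265, -0.00099963, -0.00061871,
        0.00126988]), 'joint_torque': array([ 6.10465631e-04, -5.15121067e+01, -3.67308676e+01, -4.07824507e-05,
        1.31324201e-02,  1.46811578e-05]), 'tool_pos': array([6.74233503e-01, 6.34957625e-05, 2.29919843e-01]), 'tcp_rot': array([-2.22020108, -2.22024447,  0.0024413 ]), 'wrist_force': array([ 0.1614298 , -0.06053778,  0.04942629]), 'torque': array([-0.0089563 , -0.03958688, -0.01744101]), 'width': 1.00201220591428}
scene {'intrinsics': array([[588.51767803,   0.        , 323.99872931],
       [  0.        , 588.51767803, 242.81863789],
       [  0.        ,   0.        ,   1.        ]]), 'distortion': array([-0.07111061,  0.        ,  0.        ,  0.        ,  0.        ]), 'view': array([[-0.86752161, -0.4969563 ,  0.02099251,  0.40640104],
       [-0.27359386,  0.44150744, -0.85452769,  0.32491455],
       [ 0.41539457, -0.74706467, -0.51898144, 
[... 1091 characters left out ...]
96671],
       [-0.16741048, -0.62033738, -0.76626058,  0.07689308],
       [ 0.20967195,  0.7370465 , -0.64249524,  2.20168017],
       [ 0.        ,  0.        ,  0.        ,  1.        ]])}
side carrier 0.71 [287.4, 174.4, 304.1, 234.1] 478
side lying_bottle 0.98 [278.1, 306.8, 324.3, 327.2] 513
side lying_bottle 0.68 [299.0, 264.3, 334.3, 291.9] 415
side lying_bottle 0.64 [346.9, 320.3, 392.7, 346.4] 469
side lying_bottle 0.56 [302.7, 346.4, 323.4, 392.5] 528
side lying_bottle 0.36 [336.2, 221.9, 364.3, 243.8] 340
side standing_bottle_1 0.68 [288.0, 193.9, 300.4, 228.5] 266
side standing_bottle_1 0.57 [293.0, 168.2, 301.6, 192.0] 85
side carrier_grip 0.66 [284.5, 174.0, 305.2, 237.3] 349
```

View pics/scene0.png

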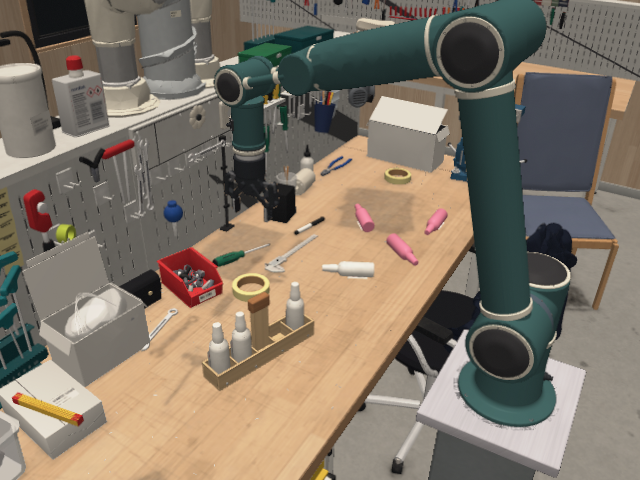

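View pics/side0.png

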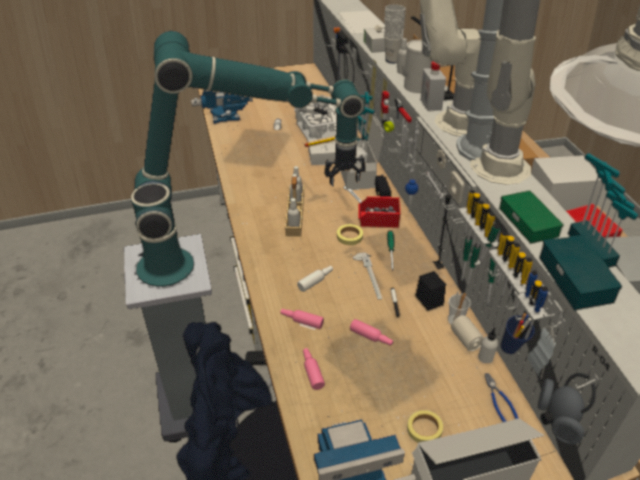

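Lying candidates in the scene image: white one at (348,269) and pink ones at (364,217), (436,221) and (402,249). The white one fits the description (white, cap away from the robot, right of the carrier). The single bottle at (295,305) marks the carrier's +y end, and the empty bay lies between it and the centre board (260,320). I'll confirm with a crop and measure.

```bash
cat > h.py <<'E'
import numpy as np,cv2
from workcell import bot
def cloud(n,d,region=None,c=None):
    c=c or bot.get_calibration(n)
    m=d>0
    if region is not None: m&=region
    v,u=np.nonzero(m)
    k=cv2.undistortPoints(np.c_[u,v].astype(float)[:,None],c['intrinsics'],c['distortion'])[:,0]
    z=d[v,u]; P=np.c_[k*z[:,None],z]; T=np.linalg.inv(c['view'])
    return P@T[:3,:3].T+T[:3,3],np.c_[u,v]
def proj(n,X,c=None):
    c=c or bot.get_calibration(n); V=c['view']
    return cv2.projectPoints(np.atleast_2d(X).astype(float),cv2.Rodrigues(V[:3,:3])[0],V[:3,3],c['intrinsics'],c['distortion'])[0][:,0]
E
python3 - <<'E'
from h import *
p=cv2.imread('pics/scene0.png'); p2=cv2.imread('pics/side0.png')
cv2.imwrite('pics/crop0.png',np.hstack([cv2.resize(p[200:400,190:450],(520,400),interpolation=2),cv2.resize(p2[150:350,260:400],(280,400),interpolation=2)]))
def box(n,b):
    d=np.load(f'pics/{n}0.npy'); r=np.zeros(d.shape,bool); r[b[1]:b[3],b[0]:b[2]]=1
    return cloud(n,d,r)
for n,b in(("scene",(318,255,378,285)),("side",(295,260,340,295))):
    P,_=box(n,b); Q=P[(P[:,2]>.012)&(P[:,2]<.06)]; 
    c=Q.mean(0); u=np.linalg.svd((Q-c)[:,:2],full_matrices=False)[2][0]; u*=np.sign(u[0]); t=(Q-c)[:,:2]@u; w=(Q-c)[:,:2]@[-u[1],u[0]]
    print(n,len(Q),c,u,np.percentile(t,[0.5,5,95,99.5]),np.percentile(w,[1,99]),Q[:,2].max(), 'plane z',np.median(P[P[:,2]<.01][:,2]))
    print(' ends',c[:2]+u*t.min(),c[:2]+u*t.max())
for n,b in(("scene",(195,275,325,395)),("side",(280,165,310,240))):
    P,_=box(n,b); 
    for lo,hi in((.02,.06),(.135,.148),(.155,.185)):
        Q=P[(P[:,2]>lo)&(P[:,2]<hi)&(P[:,0]>.3)&(P[:,0]<.8)]
        if len(Q)<8: print(n,lo,len(Q)); continue
        (c,s,a)=cv2.minAreaRect(Q[:,:2].astype(np.float32)); print(n,lo,len(Q),np.round(Q.mean(0),3),np.round(c,3),np.round(s,3),a, Q[:,:2].min(0),Q[:,:2].max(0))
E
```

```text
scene 602 [ 0.50412499 -0.20907745  0.02951562] [0.9129285  0.40811953] [-0.06292493 -0.05748035  0.06846657  0.07975689] [-0.02047794  0.01340579] 0.04603763619358958 plane z -0.000958645671079672
 ends [ 0.44603969 -0.23504415] [ 0.57762825 -0.17621823]
side 370 [ 0.50020758 -0.23394422  0.02925784] [0.88670192 0.46234154] [-0.05916204 -0.05560985  0.07129084  0.08834035] [-0.01648886  0.02349011] 0.048743673693580014 plane z -0.003522468697786496
 ends [ 0.44638785 -0.26200675] [ 0.58069911 -0.19197456]
scene 0.02 2938 [0.573 0.163 0.036] [0.644 0.127] [0.292 0.365] 62.913116455078125 [ 0.46260297 -0.06069502] [0.79996995 0.33095618]
scene 0.135 234 [0.533 0.206 0.142] [0.531 0.187] [0.241 0.022] 74.38443756103516 [0.49350416 0.06875225] [0.57345978 0.30277761]
scene 0.155 202 [0.529 0.188 0.164] [0.519 0.147] [0.136 0.022] 71.92913818359375 [0.49286934 0.08400227] [0.54594865 0.21231398]
side 0.02 390 [0.522 0.138 0.038] [0.531 0.181] [0.308 0.063] 73.67256164550781 [0.4631122  0.03004918] [0.59749709 0.337626  ]
side 0.135 63 [0.527 0.168 0.142] [0.53  0.176] [0.251 0.021] 73.55218505859375 [0.48981121 0.054354  ] [0.56938822 0.29665413]
side 0.155 51 [0.53  0.175 0.164] [0.538 0.214] [0.144 0.019] 76.3335189819336 [0.51540456 0.14549616] [0.55979745 0.28266117]
```

View pics/crop0.png

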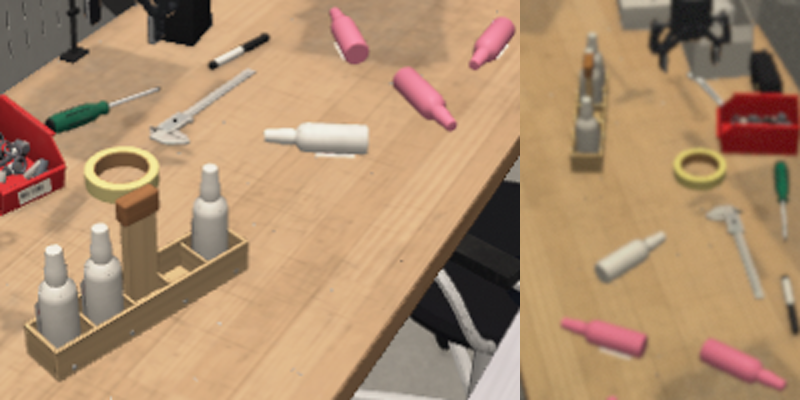

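The crop confirms it: the white bottle lies alone with its cap away from the robot, and the empty bay is next to the single standing bottle. Plan: grip the body with the tool tilted, stand it on the bench, regrasp it from above by the cap, place it, then lift the carrier. First a wrist view from above.

```bash
cat >> h.py <<'E'
from scipy.spatial.transform import Rotation as Ro
def tool(jaw_yaw,tilt=0):
    """tool down, jaw (tool y) at yaw deg; then turned by tilt deg about tool y"""
    a=np.radians(jaw_yaw); y=np.array([np.cos(a),np.sin(a),0]); z=np.array([0,0,-1.]); x=np.cross(y,z)
    return Ro.from_matrix(np.c_[x,y,z])*Ro.from_rotvec([0,tilt,0],degrees=True)
def delta(p,R):
    s=bot.read_state(); R0=Ro.from_rotvec(s['tcp_rot'])
    d=R0.inv().apply(np.array(p)-s['tool_pos']); r=(R0.inv()*R).as_rotvec(degrees=True)
    print('d',np.round(d,4),'a',np.round(r,2),'rows',np.linalg.norm(d)/.0625,np.linalg.norm(r)/10.7,'t',s['time'],'q',np.round(s['q'],2),'F',np.round(s['wrist_force'],1),'w',round(s['width'],3))
E
python3 - <<'E'
from h import *
delta([.51,-.215,.30],tool(-64.4)); print(tool(-64.4).as_matrix())
E
```

```text
d [-0.215  -0.165  -0.0687] a [-0.   0.  64.4] rows 4.473548424178735 6.018909322433281 t 0.5 q [-0.04  0.26  1.6  -0.    1.27 -0.04] F [ 0.   0.2 -0.6] w 1.0
[[ 0.90183253  0.43208575  0.        ]
 [ 0.43208575 -0.90183253  0.        ]
 [ 0.          0.         -1.        ]]
```

```bash
python3 -m inch '[{"dx":-0.215,"dy":-0.165,"dz":-0.069,"az":64.4},{"dx":-0.215,"dy":-0.165,"dz":-0.069,"az":64.4},{"dx":-0.215,"dy":-0.165,"dz":-0.069,"az":64.4},{"dx":-0.215,"dy":-0.165,"dz":-0.069,"az":64.4},{"dx":-0.215,"dy":-0.165,"dz":-0.069,"az":64.4},{"dx":-0.215,"dy":-0.165,"dz":-0.069,"az":64.4},{"dx":-0.215,"dy":-0.165,"dz":-0.069,"az":64.4},{"dx":-0.215,"dy":-0.165,"dz":-0.069,"az":64.4},{"dx":-0.215,"dy":-0.165,"dz":-0.069,"az":64.4}]'
python3 - <<'E'
from h import *
c=bot.get_calibration("wrist"); p,d=bot.read_camera("wrist"); cv2.imwrite('pics/wrist1.png',p); np.save('pics/wrist1.npy',d)
s=bot.read_state(); print(s['tool_pos'],s['q'])
for m in bot.masks_of("wrist","lying_bottle"):
    P,_=cloud("wrist",d,m['region'],c); print(m['p'],m['box'],m['region'].sum(),len(P))
    if len(P)<200: continue
    # mask contour pixels onto axis height plane
    v,u=np.nonzero(m['region']); k=cv2.undistortPoints(np.c_[u,v].astype(float)[:,None],c['intrinsics'],c['distortion'])[:,0]
    T=np.linalg.inv(c['view']); ray=np.c_[k,np.ones(len(k))]@T[:3,:3].T; X=T[:3,3]+ray*((.021-T[2,3])/ray[:,2:])
    rc=cv2.minAreaRect(X[:,:2].astype(np.float32)); b=cv2.boxPoints(rc); print(rc); 
    Q=P[P[:,2]>.008]; print('depth',cv2.minAreaRect(Q[:,:2].astype(np.float32)),Q[:,2].max(), P[:,2].min())
    top=Q[(Q[:,2]>.034)]; ce=top.mean(0); uu=np.linalg.svd((top-ce)[:,:2],full_matrices=False)[2][0]; uu*=np.sign(uu[0]); t=(Q-ce)[:,:2]@uu; w=(Q-ce)[:,:2]@[-uu[1],uu[0]]
    print(ce,np.degrees(np.arctan2(uu[1],uu[0])),'s',t.min(),t.max(),'w',w.min(),w.max()); print('base',ce[:2]+uu*t.min(),'cap',ce[:2]+uu*t.max())
E
```

```text
[ 6.74996752e-01 -9.94072306e-06  2.31299926e-01] [-3.69038364e-02  2.63892536e-01  1.60397196e+00 -1.68978034e-05
  1.27373580e+00 -3.69008582e-02]
0.89 [208.4, 356.2, 246.0, 391.5] 510 509
((0.5508720874786377, -0.20003777742385864), (0.0692356675863266, 0.023889951407909393), 39.828304290771484)
depth ((0.5530975461006165, -0.19721391797065735), (0.056168340146541595, 0.021490462124347687), 39.27016830444336) 0.034194228679626015 0.013823633537497493
[ 0.53649127 -0.21799399  0.03417095] 84.54095945239101 s -0.005071861931668077 0.04511752924232085 w -0.03963192805348483 8.779681237674024e-21
base [ 0.53600876 -0.22304285] cap [ 0.54078348 -0.1730811 ]
0.68 [104.7, 460.4, 152.8, 480.0] 691 687
((0.40451160073280334, -0.36545249819755554), (0.06847334653139114, 0.033741213381290436), 0.33467793464660645)
depth ((0.4107278883457184, -0.3669596314430237), (0.017289116978645325, 0.061127349734306335), 76.36736297607422) 0.03427994996137668 0.006276704032980751
[ 0.40619025 -0.36492416  0.03427995] 0.0 s -0.026675547504434405 0.03284448784596822 w -0.01734183647286225 0.012607880421321105
base [ 0.3795147  -0.36492416] cap [ 0.43903474 -0.36492416]invalid input at $[0]: expected keys dx, dy, dz, ax, ay, az, fingers
```

View pics/wrist1.png

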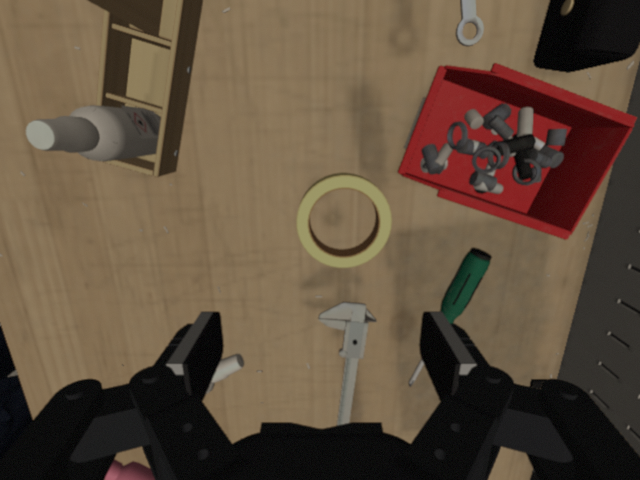

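The arm didn't move: every row needs all seven keys. The picture shows the tape roll at (343,220), the calliper at (345,340), the white bottle's cap at (228,367), and the empty bay at about (150,70) above the lone bottle. The wrist camera looks ahead along tool x, so I'll stand back from the bottle.

```bash
python3 - <<'E'
from h import *
delta([.40,-.265,.30],tool(-64.4))
E
```

```text
d [-0.265  -0.275  -0.0687] a [ 0.  -0.  64.4] rows 6.208227416193576 6.0185491376848965 t 0.6 q [-0.04  0.26  1.6  -0.    1.27 -0.04] F [ 0.3 -0.1  0.4] w 1.001
```

```bash
python3 -m inch '[{"dx":-0.265,"dy":-0.275,"dz":-0.07,"ax":0,"ay":0,"az":64.4,"fingers":1},{"dx":-0.265,"dy":-0.275,"dz":-0.07,"ax":0,"ay":0,"az":64.4,"fingers":1},{"dx":-0.265,"dy":-0.275,"dz":-0.07,"ax":0,"ay":0,"az":64.4,"fingers":1},{"dx":-0.265,"dy":-0.275,"dz":-0.07,"ax":0,"ay":0,"az":64.4,"fingers":1},{"dx":-0.265,"dy":-0.275,"dz":-0.07,"ax":0,"ay":0,"az":64.4,"fingers":1},{"dx":-0.265,"dy":-0.275,"dz":-0.07,"ax":0,"ay":0,"az":64.4,"fingers":1},{"dx":-0.265,"dy":-0.275,"dz":-0.07,"ax":0,"ay":0,"az":64.4,"fingers":1},{"dx":-0.265,"dy":-0.275,"dz":-0.07,"ax":0,"ay":0,"az":64.4,"fingers":1},{"dx":-0.265,"dy":-0.275,"dz":-0.07,"ax":0,"ay":0,"az":64.4,"fingers":1}]'
cat > look.py <<'E'
from h import *
import sys
c=bot.get_calibration("wrist"); p,d=bot.read_camera("wrist"); cv2.imwrite(f'pics/{sys.argv[1]}.png',p); np.save(f'pics/{sys.argv[1]}.npy',d); np.save(f'pics/{sys.argv[1]}_v.npy',c['view'])
s=bot.read_state(); print(s['tool_pos'],s['q'],s['wrist_force'])
for m in bot.masks_of("wrist","lying_bottle"):
    P,_=cloud("wrist",d,m['region'],c); print(m['p'],m['box'],m['region'].sum(),len(P))
    if m['p']<.3 or len(P)<400: continue
    v,u=np.nonzero(m['region']); k=cv2.undistortPoints(np.c_[u,v].astype(float)[:,None],c['intrinsics'],c['distortion'])[:,0]
    T=np.linalg.inv(c['view']); ray=np.c_[k,np.ones(len(k))]@T[:3,:3].T; X=(T[:3,3]+ray*((.021-T[2,3])/ray[:,2:]))[:,:2]
    ce=X.mean(0); uu=np.linalg.svd(X-ce,full_matrices=False)[2][0]; uu*=np.sign(uu[0]); n=np.array([-uu[1],uu[0]]); t=(X-ce)@uu; w=(X-ce)@n
    print('yaw',np.degrees(np.arctan2(uu[1],uu[0])),'t',t.min(),t.max())
    for lo in np.linspace(t.min(),t.max(),8)[:-1]:
        b=w[(t>=lo)&(t<lo+.02)]; print('  t',round(lo,3),'mid',round((b.min()+b.max())/2,4),'wid',round(np.ptp(b),4))
    print('base',ce+uu*t.min(),'cap',ce+uu*t.max(),'ztop',np.percentile(P[:,2],[2,50,98]),'cam',T[:3,3])
E
python3 look.py wrist2
```

```text
time: 1.72
tool_pos: [0.4008, -0.2641, 0.3009]
tcp_rot: [-3.062, -0.699, -0.0]
wrist_force: [-0.5, -0.4, -0.1]
width: 0.998
[ 0.40085159 -0.26395367  0.30077163] [-6.34675691e-01 -1.48795417e-01  1.91204746e+00  6.41831923e-04
  1.37915308e+00  4.86858680e-01] [ 0.40280763 -0.603496   -0.6357216 ]
0.9 [360.5, 189.9, 474.0, 261.8] 3430 3417
yaw -37.55297993087005 t -0.08525584108527734 0.06445045600829674
  t -0.085 mid -0.0004 wid 0.0217
  t -0.064 mid -0.0005 wid 0.0266
  t -0.042 mid -0.0002 wid 0.0452
  t -0.021 mid -0.0003 wid 0.046
  t 0.0 mid -0.0003 wid 0.0459
  t 0.022 mid -0.0002 wid 0.0452
  t 0.043 mid 0.0 wid 0.046
base [ 0.35748555 -0.34468414] cap [ 0.47617122 -0.43592935] ztop [0.01613197 0.0361961  0.04217705] cam [ 0.4730767  -0.22926124  0.4435887 ]
0.72 [493.9, 279.7, 596.0, 340.2] 2658 2649
yaw -89.36436835478791 t -0.09034727352509436 0.07749850939394903
  t -0.09 mid 0.0003 wid 0.0177
  t -0.066 mid 0.0005 wid 0.0256
  t -0.042 mid -0.001 wid 0.0409
  t -0.018 mid -0.001 wid 0.0431
  t 0.006 mid -0.0002 wid 0.042
  t 0.03 mid 0.0008 wid 0.0405
  t 0.054 mid 0.00
[... 414 characters left out ...]
.0001 wid 0.0401
  t 0.038 mid 0.0 wid 0.023
  t 0.059 mid -0.0003 wid 0.0184
base [ 0.44482588 -0.2507935 ] cap [ 0.57626668 -0.18345373] ztop [0.02404103 0.0367519  0.04236048] cam [ 0.4730767  -0.22926124  0.4435887 ]
0.56 [525.6, 105.2, 640.0, 162.4] 4000 3985
yaw -49.30177298711932 t -0.06395985617941806 0.06586580945669467
  t -0.064 mid -0.001 wid 0.0435
  t -0.045 mid -0.0007 wid 0.0442
  t -0.027 mid -0.0005 wid 0.0439
  t -0.008 mid -0.0004 wid 0.0441
  t 0.01 mid -0.0 wid 0.0443
  t 0.029 mid 0.0003 wid 0.0442
  t 0.047 mid -0.0015 wid 0.0351
base [ 0.559042  -0.4543528] cap [ 0.64369807 -0.55278072] ztop [0.00089314 0.03703277 0.04239417] cam [ 0.4730767  -0.22926124  0.4435887 ]
```

View pics/wrist2.png

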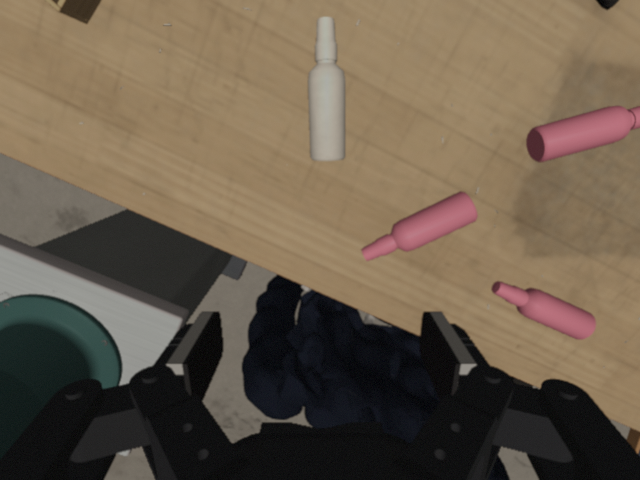

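White bottle at (310–347, 19–158), pinks at right untouched. Base ≈ (0.4455, −0.2505), yaw 27.1°, length 147 mm ✓.

```bash
python3 - <<'E'
from h import *
R=tool(-62.9,-40); t=R.as_matrix()[:,2]; print(t)
G=np.array([.5212,-.2116,.024]); T=G+.024*t; print(T)
delta(T-.11*t,R)
E
```

```text
[-0.57221776 -0.29281862 -0.76604444]
[ 0.50746677 -0.21862765  0.00561493]
d [0.1864 0.0041 0.2108] a [ -0.54 -39.99  -1.28] rows 4.503064693534294 3.7400700803168765 t 1.825 q [-0.63 -0.15  1.91  0.    1.38  0.49] F [-0.6 -0.2 -0.6] w 0.999
```

```bash
python3 -m inch '[{"dx":0.1864,"dy":0.004,"dz":0.1,"ax":-0.54,"ay":-40,"az":-1.28,"fingers":1},{"dx":0.1864,"dy":0.004,"dz":0.1,"ax":-0.54,"ay":-40,"az":-1.28,"fingers":1},{"dx":0.1864,"dy":0.004,"dz":0.1,"ax":-0.54,"ay":-40,"az":-1.28,"fingers":1},{"dx":0.1864,"dy":0.004,"dz":0.1,"ax":-0.54,"ay":-40,"az":-1.28,"fingers":1},{"dx":0.1864,"dy":0.004,"dz":0.16,"ax":-0.54,"ay":-40,"az":-1.28,"fingers":1},{"dx":0.1864,"dy":0.004,"dz":0.21,"ax":-0.54,"ay":-40,"az":-1.28,"fingers":1},{"dx":0.1864,"dy":0.004,"dz":0.211,"ax":-0.54,"ay":-40,"az":-1.28,"fingers":1},{"dx":0.1864,"dy":0.004,"dz":0.211,"ax":-0.54,"ay":-40,"az":-1.28,"fingers":1}]' 50
python3 - <<'E'
from h import *
R=tool(-62.9,-40); t=R.as_matrix()[:,2]
G=np.array([.5212,-.2116,.024]); delta(G+.024*t,R)
E
```

```text
time: 2.82
tool_pos: [0.5712, -0.1859, 0.0909]
tcp_rot: [2.731, 0.66, -0.994]
wrist_force: [-0.3, 0.4, 1.0]
width: 1.003
d [-1.000e-04 -1.000e-04  1.114e-01] a [ 0.08 -0.01  0.03] rows 1.782351633552235 0.008136582611272874 t 2.825 q [-0.14  0.63  1.52 -0.38  1.59  1.07] F [-0.3  0.4  1. ] w 1.003
```

```bash
python3 -m inch '[{"dx":0,"dy":0,"dz":0.05,"ax":0,"ay":0,"az":0,"fingers":1},{"dx":0,"dy":0,"dz":0.085,"ax":0,"ay":0,"az":0,"fingers":1},{"dx":0,"dy":0,"dz":0.105,"ax":0,"ay":0,"az":0,"fingers":1},{"dx":0,"dy":0,"dz":0.111,"ax":0,"ay":0,"az":0,"fingers":1},{"dx":0,"dy":0,"dz":0.111,"ax":0,"ay":0,"az":0,"fingers":1},{"dx":0,"dy":0,"dz":0.111,"ax":0,"ay":0,"az":0,"fingers":0},{"dx":0,"dy":0,"dz":0.111,"ax":0,"ay":0,"az":0,"fingers":-0.4},{"dx":0,"dy":0,"dz":0.111,"ax":0,"ay":0,"az":0,"fingers":-0.6},{"dx":0,"dy":0,"dz":0.111,"ax":0,"ay":0,"az":0,"fingers":-0.6},{"dx":0,"dy":0,"dz":0.111,"ax":0,"ay":0,"az":0,"fingers":-0.6},{"dx":0,"dy":0,"dz":0.111,"ax":0,"ay":0,"az":0,"fingers":-0.6},{"dx":0,"dy":0,"dz":0.111,"ax":0,"ay":0,"az":0,"fingers":-0.6}]' 50
python3 - <<'E'
from h import *
# lift 0.14 world up, tool vertical jaw same, then yaw so h is tangential
R=tool(-62.9,-40); t=R.as_matrix()[:,2]
delta(np.array([.5075,-.2186,.12]),R)
E
```

```text
time: 4.32
tool_pos: [0.5086, -0.2185, 0.0066]
tcp_rot: [2.731, 0.659, -0.992]
wrist_force: [3.1, 2.3, 5.8]
width: 0.465
d [-0.0736 -0.0002 -0.0863] a [ 0.13 -0.06  0.  ] rows 1.815078354365369 0.013643501482779355 t 4.325 q [-0.2   0.64  1.69 -0.42  1.41  1.1 ] F [3.1 2.3 5.8] w 0.465
```

```bash
python3 -m inch '[{"dx":-0.03,"dy":0,"dz":-0.035,"ax":0,"ay":0,"az":0,"fingers":-0.6},{"dx":-0.073,"dy":0,"dz":-0.086,"ax":0,"ay":0,"az":0,"fingers":-0.6},{"dx":-0.1,"dy":0,"dz":-0.12,"ax":0,"ay":10,"az":0,"fingers":-0.6},{"dx":-0.1,"dy":0,"dz":-0.12,"ax":0,"ay":20,"az":0,"fingers":-0.6},{"dx":-0.1,"dy":0,"dz":-0.12,"ax":0,"ay":30,"az":0,"fingers":-0.6},{"dx":-0.1,"dy":0,"dz":-0.12,"ax":0,"ay":40,"az":0,"fingers":-0.6},{"dx":-0.1,"dy":0,"dz":-0.12,"ax":0,"ay":40,"az":0,"fingers":-0.6},{"dx":-0.1,"dy":0,"dz":-0.12,"ax":0,"ay":40,"az":0,"fingers":-0.6}]'
python3 - <<'E'
from h import *
delta([.50,-.20,.18],tool(5,0))
E
```

```text
time: 5.32
tool_pos: [0.5084, -0.2181, 0.1623]
tcp_rot: [3.053, 0.737, -0.001]
wrist_force: [0.5, 0.7, -1.4]
width: 0.469
d [ 0.0008 -0.02   -0.0178] a [ 1.000e-02  8.000e-02 -6.785e+01] rows 0.427634465398242 6.341350399931997 t 5.325 q [-0.45  0.09  1.94 -0.    1.11  0.65] F [ 0.5  0.7 -1.4] w 0.469
```

```bash
python3 -m inch '[{"dx":0,"dy":-0.02,"dz":-0.018,"ax":0,"ay":0,"az":-10,"fingers":-0.6},{"dx":0,"dy":-0.02,"dz":-0.018,"ax":0,"ay":0,"az":-20,"fingers":-0.6},{"dx":0,"dy":-0.02,"dz":-0.018,"ax":0,"ay":0,"az":-30,"fingers":-0.6},{"dx":0,"dy":-0.02,"dz":-0.018,"ax":0,"ay":0,"az":-40,"fingers":-0.6},{"dx":0,"dy":-0.02,"dz":-0.018,"ax":0,"ay":0,"az":-50,"fingers":-0.6},{"dx":0,"dy":-0.02,"dz":-0.018,"ax":0,"ay":0,"az":-60,"fingers":-0.6},{"dx":0,"dy":-0.02,"dz":-0.018,"ax":0,"ay":0,"az":-68,"fingers":-0.6},{"dx":0,"dy":-0.02,"dz":-0.018,"ax":0,"ay":0,"az":-68,"fingers":-0.6}]'
python3 -m inch '[{"dx":0,"dy":0,"dz":0,"ax":0,"ay":10,"az":0,"fingers":-0.6},{"dx":0,"dy":0,"dz":0,"ax":0,"ay":20,"az":0,"fingers":-0.6},{"dx":0,"dy":0,"dz":0,"ax":0,"ay":30,"az":0,"fingers":-0.6},{"dx":0,"dy":0,"dz":0,"ax":0,"ay":40,"az":0,"fingers":-0.6},{"dx":0,"dy":0,"dz":0,"ax":0,"ay":50,"az":0,"fingers":-0.6},{"dx":0,"dy":0,"dz":0,"ax":0,"ay":50,"az":0,"fingers":-0.6},{"dx":0,"dy":0,"dz":0,"ax":0,"ay":50,"az":0,"fingers":-0.6}]'
python3 - <<'E'
from h import *
R=tool(5,50); t=R.as_matrix()[:,2]; delta(bot.read_state()['tool_pos'],R); print(t)
ims=[]
for n in("scene","side"):
    p,d=bot.read_camera(n); g=bot.read_state()['tool_pos']-.024*t; c=proj(n,g)[0].astype(int); print(n,c)
    r=bot.masks_of(n,"lying_bottle"); print([(round(m['p'],2),m['box']) for m in r])
    ims.append(cv2.resize(p[c[1]-60:c[1]+60,c[0]-60:c[0]+60],(400,400),interpolation=2))
    np.save(f'pics/{n}3.npy',d); cv2.imwrite(f'pics/{n}3.png',p)
cv2.imwrite('pics/up3.png',np.hstack(ims))
E
```

```text
time: 6.32
tool_pos: [0.5002, -0.1995, 0.1795]
tcp_rot: [-2.118, -2.318, 0.004]
wrist_force: [0.8, -0.1, -0.3]
width: 0.466
time: 7.2
tool_pos: [0.5007, -0.1994, 0.1791]
tcp_rot: [-1.615, -1.764, -0.746]
wrist_force: [1.0, -0.3, -0.7]
width: 0.467
d [0. 0. 0.] a [-0.3   0.15 -0.09] rows 0.0 0.032530550838317525 t 7.2 q [-0.76  0.46  1.69  0.53  1.71 -0.97] F [ 1.  -0.3 -0.7] w 0.467
[-0.06676517  0.76312941 -0.64278761]
scene [355 214]
[(0.84, [384.5, 232.5, 417.7, 267.4]), (0.72, [354.8, 202.3, 374.4, 233.7]), (0.67, [342.9, 194.0, 359.3, 247.7]), (0.43, [425.0, 213.8, 437.5, 233.1])]
side [312 237]
[(0.9, [346.1, 320.1, 392.3, 347.4]), (0.83, [281.3, 310.5, 322.8, 325.9]), (0.69, [302.8, 350.8, 327.9, 392.6]), (0.52, [304.6, 243.9, 320.0, 261.5])]
```

View pics/up3.png

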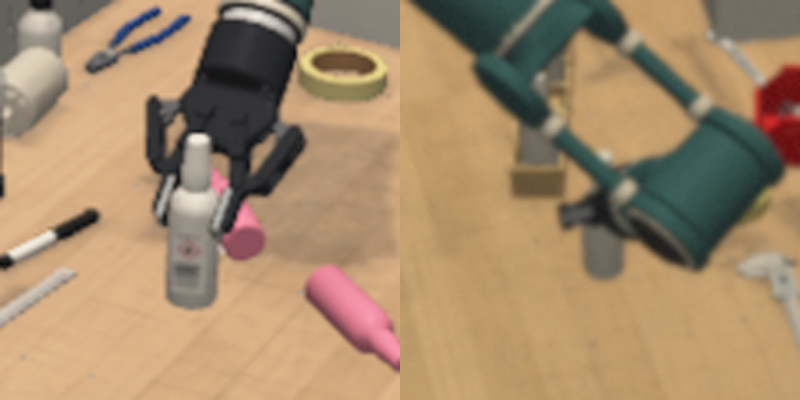

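The bottle is upright in the jaws (scene crop, at about (190,230)). Measuring the base height and tilt.

```bash
python3 - <<'E'
from h import *
d=np.load('pics/scene3.npy'); r=np.zeros(d.shape,bool); r[188:252,338:364]=1
P,_=cloud("scene",d,r); C=np.array([.502,-.214]); 
Q=P[(np.linalg.norm(P[:,:2]-C,axis=1)<.06)&(P[:,2]>.08)]
for z in np.arange(.10,.27,.012):
    b=Q[(Q[:,2]>=z)&(Q[:,2]<z+.012)]
    if len(b)>3: print(round(z,3),len(b),np.round(b[:,:2].mean(0),4),np.round(b[:,0].min(),3),np.round(b[:,0].max(),3))
print(Q[:,2].min(),Q[:,2].max())
E
```

```text
0.1 8 [ 0.4985 -0.1985] 0.49 0.51
0.112 55 [ 0.5004 -0.1979] 0.485 0.523
0.124 58 [ 0.5005 -0.196 ] 0.485 0.523
0.136 57 [ 0.499  -0.1969] 0.483 0.527
0.148 64 [ 0.4986 -0.1951] 0.483 0.523
0.16 56 [ 0.4996 -0.1959] 0.484 0.521
0.172 79 [ 0.5013 -0.1964] 0.475 0.534
0.184 103 [ 0.5037 -0.1979] 0.473 0.541
0.196 151 [ 0.5075 -0.2058] 0.477 0.556
0.208 108 [ 0.5192 -0.2167] 0.481 0.557
0.22 96 [ 0.5219 -0.2228] 0.487 0.56
0.232 106 [ 0.5129 -0.2341] 0.491 0.556
0.244 85 [ 0.5134 -0.2339] 0.496 0.54
0.1057722956906807 0.25717476397242944
```

```bash
python3 -m inch '[{"dx":-0.023,"dy":0,"dz":0.0193,"ax":0,"ay":0,"az":0,"fingers":-0.6},{"dx":-0.05,"dy":0,"dz":0.042,"ax":0,"ay":0,"az":0,"fingers":-0.6},{"dx":-0.07,"dy":0,"dz":0.0587,"ax":0,"ay":0,"az":0,"fingers":-0.6},{"dx":-0.078,"dy":0,"dz":0.0655,"ax":0,"ay":0,"az":0,"fingers":-0.6},{"dx":-0.081,"dy":0,"dz":0.068,"ax":0,"ay":0,"az":0,"fingers":-0.6},{"dx":-0.082,"dy":0,"dz":0.069,"ax":0,"ay":0,"az":0,"fingers":-0.6},{"dx":-0.082,"dy":0,"dz":0.069,"ax":0,"ay":0,"az":0,"fingers":-0.6}]'
```

```text
time: 8.28
tool_pos: [0.5013, -0.1997, 0.0748]
tcp_rot: [-1.615, -1.77, -0.748]
wrist_force: [-0.4, 0.1, -1.7]
width: 0.467
```

```bash
python3 -m inch '[{"dx":-0.0025,"dy":0,"dz":0.002,"ax":0,"ay":0,"az":0,"fingers":-0.6},{"dx":-0.0025,"dy":0,"dz":0.002,"ax":0,"ay":0,"az":0,"fingers":-0.6},{"dx":-0.0025,"dy":0,"dz":0.002,"ax":0,"ay":0,"az":0,"fingers":-0.6}]'; python3 -m inch '[{"dx":-0.0015,"dy":0,"dz":0.0013,"ax":0,"ay":0,"az":0,"fingers":-0.6},{"dx":-0.0015,"dy":0,"dz":0.0013,"ax":0,"ay":0,"az":0,"fingers":-0.6},{"dx":-0.0015,"dy":0,"dz":0.0013,"ax":0,"ay":0,"az":0,"fingers":-0.6}]'
```

```text
time: 8.65
tool_pos: [0.5013, -0.1999, 0.0717]
tcp_rot: [-1.615, -1.77, -0.748]
wrist_force: [-0.6, -0.3, -1.2]
width: 0.468
time: 9.02
tool_pos: [0.5012, -0.1998, 0.0696]
tcp_rot: [-1.615, -1.77, -0.748]
wrist_force: [0.7, 0.4, -0.8]
width: 0.466
```

```bash
python3 -m inch '[{"dx":-0.0012,"dy":0,"dz":0.001,"ax":0,"ay":0,"az":0,"fingers":-0.6},{"dx":-0.0012,"dy":0,"dz":0.001,"ax":0,"ay":0,"az":0,"fingers":-0.6},{"dx":-0.0012,"dy":0,"dz":0.001,"ax":0,"ay":0,"az":0,"fingers":-0.6}]'; python3 -m inch '[{"dx":-0.0012,"dy":0,"dz":0.001,"ax":0,"ay":0,"az":0,"fingers":-0.6},{"dx":-0.0012,"dy":0,"dz":0.001,"ax":0,"ay":0,"az":0,"fingers":-0.6},{"dx":-0.0012,"dy":0,"dz":0.001,"ax":0,"ay":0,"az":0,"fingers":-0.6}]'; python3 - <<'E'
from h import *
p,d=bot.read_camera("scene"); r=np.zeros(d.shape,bool); r[230:300,330:370]=1
P,uv=cloud("scene",d,r)
Q=P[(np.linalg.norm(P[:,:2]-[.50,-.195],axis=1)<.03)]
print(np.round(np.percentile(Q[:,2],[1,5,10,50,90,99,100]),4)); 
pp=proj("scene",[[.5,-.2,0],[.5,-.2,.146]]);print(pp)
x,y=pp.mean(0).astype(int); cv2.imwrite('pics/st4.png',cv2.resize(p[y-50:y+50,x-60:x+60],(600,500),interpolation=2))
E
```

```text
time: 9.4
tool_pos: [0.5013, -0.1999, 0.0692]
tcp_rot: [-1.614, -1.77, -0.749]
wrist_force: [-1.7, -0.8, 5.7]
width: 0.468
time: 9.78
tool_pos: [0.5014, -0.1999, 0.0692]
tcp_rot: [-1.613, -1.77, -0.75]
wrist_force: [-2.3, -1.3, 6.6]
width: 0.46
[-0.0041 -0.0022 -0.0006  0.0628  0.1211  0.1448  0.1487]
[[349.7502134  278.50321601]
 [352.14793722 233.46826188]]
```

View pics/st4.png

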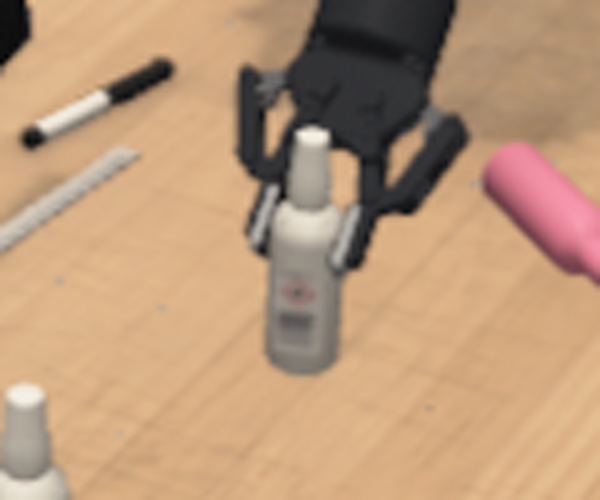

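It's standing on the bench, upright with contact felt (about 6 N). Release, back out along the tool axis, and look from above.

```bash
python3 -m inch '[{"dx":0,"dy":0,"dz":0,"ax":0,"ay":0,"az":0,"fingers":-0.02},{"dx":0,"dy":0,"dz":0,"ax":0,"ay":0,"az":0,"fingers":0.2},{"dx":0,"dy":0,"dz":0,"ax":0,"ay":0,"az":0,"fingers":0.6},{"dx":0,"dy":0,"dz":0,"ax":0,"ay":0,"az":0,"fingers":1},{"dx":0,"dy":0,"dz":0,"ax":0,"ay":0,"az":0,"fingers":1},{"dx":0,"dy":0,"dz":0,"ax":0,"ay":0,"az":0,"fingers":1},{"dx":0,"dy":0,"dz":-0.02,"ax":0,"ay":0,"az":0,"fingers":1},{"dx":0,"dy":0,"dz":-0.06,"ax":0,"ay":0,"az":0,"fingers":1},{"dx":0,"dy":0,"dz":-0.11,"ax":0,"ay":0,"az":0,"fingers":1},{"dx":0,"dy":0,"dz":-0.15,"ax":0,"ay":0,"az":0,"fingers":1},{"dx":0,"dy":0,"dz":-0.15,"ax":0,"ay":0,"az":0,"fingers":1}]'
python3 - <<'E'
from h import *
delta([.505,-.32,.32],tool(0,0))
p,d=bot.read_camera("scene"); r=np.zeros(d.shape,bool); r[220:300,320:380]=1
P,uv=cloud("scene",d,r); Q=P[(P[:,2]>.01)&(P[:,2]<.2)&(np.linalg.norm(P[:,:2]-[.5,-.2],axis=1)<.06)]; print(len(Q),Q.max(0),Q.min(0))
for z in np.arange(.01,.15,.02):
    b=Q[abs(Q[:,2]-z-.01)<.01]; print(round(z,2),b.mean(0)) if len(b) else 0
E
```

```text
time: 11.2
tool_pos: [0.5132, -0.3183, 0.1693]
tcp_rot: [-1.619, -1.776, -0.752]
wrist_force: [0.0, 0.3, 0.6]
width: 0.999
d [ 0.114  -0.0074 -0.0987] a [ -1.91 -49.44   4.96] rows 2.4153396678070336 4.647034544313437 t 11.2 q [-0.86  0.61  1.46  0.48  1.8  -1.02] F [0.  0.3 0.6] w 0.999
584 [ 0.52843857 -0.18147412  0.145992  ] [ 0.48380607 -0.22375216  0.01006368]
0.01 [ 0.49948739 -0.19756546  0.02023897]
0.03 [ 0.49986647 -0.19581291  0.04017696]
0.05 [ 0.50054828 -0.19646193  0.06056624]
0.07 [ 0.50188903 -0.1972263   0.0804098 ]
0.09 [ 0.50296246 -0.20337919  0.09748932]
0.11 [ 0.50397064 -0.20461544  0.11952687]
0.13 [ 0.50583515 -0.20869511  0.13865866]
```

```bash
python3 -m inch '[{"dx":0.05,"dy":-0.004,"dz":-0.099,"ax":-1.9,"ay":-49.4,"az":5,"fingers":1},{"dx":0.114,"dy":-0.007,"dz":-0.099,"ax":-1.9,"ay":-49.4,"az":5,"fingers":1},{"dx":0.114,"dy":-0.007,"dz":-0.099,"ax":-1.9,"ay":-49.4,"az":5,"fingers":1},{"dx":0.114,"dy":-0.007,"dz":-0.099,"ax":-1.9,"ay":-49.4,"az":5,"fingers":1},{"dx":0.114,"dy":-0.007,"dz":-0.099,"ax":-1.9,"ay":-49.4,"az":5,"fingers":1},{"dx":0.114,"dy":-0.007,"dz":-0.099,"ax":-1.9,"ay":-49.4,"az":5,"fingers":1},{"dx":0.114,"dy":-0.007,"dz":-0.099,"ax":-1.9,"ay":-49.4,"az":5,"fingers":1}]'
python3 - <<'E'
from h import *
c=bot.get_calibration("wrist"); p,d=bot.read_camera("wrist"); cv2.imwrite('pics/wrist5.png',p)
P,uv=cloud("wrist",d,None,c); near=np.linalg.norm(P[:,:2]-[.505,-.21],axis=1)<.05
for lo,hi in((.138,.152),(.122,.138),(.09,.106),(-.01,.01)):
    Q=P[near&(P[:,2]>lo)&(P[:,2]<hi)]; print(lo,len(Q),Q.mean(0) if len(Q) else '',cv2.minEnclosingCircle(Q[:,:2].astype(np.float32)) if len(Q)>3 else '')
delta([.506,-.211,.22],tool(0))
E
```

```text
time: 12.12
tool_pos: [0.5046, -0.318, 0.3172]
tcp_rot: [-2.215, -2.217, -0.001]
wrist_force: [0.7, -0.5, 0.8]
width: 0.998
0.138 375 [ 0.50121127 -0.2150571   0.14479787] ((0.5011394619941711, -0.21496088802814484), 0.008997444994747639)
0.122 95 [ 0.50137956 -0.21922818  0.12610246] ((0.500983476638794, -0.21484005451202393), 0.011102026328444481)
0.09 738 [ 0.50127728 -0.21602533  0.09646715] ((0.5012000799179077, -0.21459001302719116), 0.019663842394948006)
-0.01 4056 [ 5.06634300e-01 -2.08584529e-01  9.30416051e-05] ((0.505001962184906, -0.2099762260913849), 0.05004383251070976)
d [0.107  0.0019 0.0977] a [-0.29 -0.34  0.01] rows 2.3184883448114983 0.042140167664624396 t 12.175 q [-0.61  0.08  1.66  0.    1.41 -0.61] F [ 0.3 -0.2  0.2] w 1.0
```

```bash
python3 -m inch '[{"dx":0.06,"dy":-0.0035,"dz":0.02,"ax":-0.3,"ay":-0.3,"az":0,"fingers":1},{"dx":0.103,"dy":-0.0035,"dz":0.06,"ax":-0.3,"ay":-0.3,"az":0,"fingers":1},{"dx":0.103,"dy":-0.0035,"dz":0.09,"ax":-0.3,"ay":-0.3,"az":0,"fingers":1},{"dx":0.103,"dy":-0.0035,"dz":0.09,"ax":-0.3,"ay":-0.3,"az":0,"fingers":1}]' 50
python3 - <<'E'
from h import *
delta([.5012,-.2149,.120],tool(0))
E
```

```text
time: 12.68
tool_pos: [0.4984, -0.2146, 0.2237]
tcp_rot: [-2.216, -2.215, 0.003]
wrist_force: [0.7, -0.1, 0.9]
width: 1.001
d [-0.0008  0.0035  0.1037] a [-0.42 -0.27 -0.03] rows 1.6594484326994585 0.04712889859969586 t 12.675 q [-0.45  0.02  1.89  0.    1.24 -0.45] F [ 0.7 -0.1  0.9] w 1.001
```

```bash
python3 -m inch '[{"dx":-0.0005,"dy":0.0035,"dz":0.05,"ax":-0.4,"ay":-0.3,"az":0,"fingers":1},{"dx":-0.0005,"dy":0.0035,"dz":0.09,"ax":-0.4,"ay":-0.3,"az":0,"fingers":1},{"dx":-0.0005,"dy":0.0035,"dz":0.103,"ax":-0.4,"ay":-0.3,"az":0,"fingers":1},{"dx":-0.0005,"dy":0.0035,"dz":0.103,"ax":-0.4,"ay":-0.3,"az":0,"fingers":1},{"dx":-0.0005,"dy":0.0035,"dz":0.103,"ax":-0.4,"ay":-0.3,"az":0,"fingers":0},{"dx":-0.0005,"dy":0.0035,"dz":0.103,"ax":-0.4,"ay":-0.3,"az":0,"fingers":-0.4},{"dx":-0.0005,"dy":0.0035,"dz":0.103,"ax":-0.4,"ay":-0.3,"az":0,"fingers":-0.7},{"dx":-0.0005,"dy":0.0035,"dz":0.103,"ax":-0.4,"ay":-0.3,"az":0,"fingers":-0.9},{"dx":-0.0005,"dy":0.0035,"dz":0.103,"ax":-0.4,"ay":-0.3,"az":0,"fingers":-0.9},{"dx":-0.0005,"dy":0.0035,"dz":0.103,"ax":-0.4,"ay":-0.3,"az":0,"fingers":-0.9},{"dx":-0.0005,"dy":0.0035,"dz":0.103,"ax":-0.4,"ay":-0.3,"az":0,"fingers":-0.9}]' 50
```

```text
time: 14.05
tool_pos: [0.5021, -0.2149, 0.1218]
tcp_rot: [2.221, 2.219, 0.0]
wrist_force: [0.4, 0.8, 6.5]
width: 0.226
```

```bash
python3 -m inch '[{"dx":0,"dy":0,"dz":-0.03,"ax":0,"ay":0,"az":0,"fingers":-0.9},{"dx":0,"dy":0,"dz":-0.08,"ax":0,"ay":0,"az":0,"fingers":-0.9},{"dx":0,"dy":0,"dz":-0.14,"ax":0,"ay":0,"az":0,"fingers":-0.9},{"dx":0.02,"dy":0.01,"dz":-0.19,"ax":0,"ay":0,"az":0,"fingers":-0.9},{"dx":0.06,"dy":0.018,"dz":-0.215,"ax":0,"ay":0,"az":0,"fingers":-0.9},{"dx":0.11,"dy":0.018,"dz":-0.215,"ax":0,"ay":0,"az":0,"fingers":-0.9},{"dx":0.16,"dy":0.018,"dz":-0.215,"ax":0,"ay":0,"az":0,"fingers":-0.9},{"dx":0.19,"dy":0.018,"dz":-0.215,"ax":0,"ay":0,"az":0,"fingers":-0.9},{"dx":0.20,"dy":0.018,"dz":-0.215,"ax":0,"ay":0,"az":0,"fingers":-0.9},{"dx":0.20,"dy":0.018,"dz":-0.215,"ax":0,"ay":0,"az":0,"fingers":-0.9},{"dx":0.20,"dy":0.018,"dz":-0.215,"ax":0,"ay":0,"az":0,"fingers":-0.9}]'
cat > car.py <<'E'
from h import *
import sys
from scipy.optimize import least_squares
c=bot.get_calibration("wrist"); p,d=bot.read_camera("wrist"); cv2.imwrite(f'pics/{sys.argv[1]}.png',p); np.save(f'pics/{sys.argv[1]}.npy',d)
P,uv=cloud("wrist",d,None,c)
print('bench z',np.median(P[abs(P[:,2])<.01][:,2]))
P=P[(P[:,0]>.4)&(P[:,0]<.66)&(P[:,1]>.0)&(P[:,1]<.4)]
u=np.array([.277,.961])
for nm,lo,hi in(("walls",.037,.048),("caps",.143,.156),("bar",.160,.172),("barlow",.156,.16)):
    Q=P[(P[:,2]>lo)&(P[:,2]<hi)]
    print(nm,len(Q)); 
    if len(Q)<10: continue
    lab=np.zeros(len(Q),int); cent=[]
    rest=Q.copy()
    while len(rest)>15:
        s=np.linalg.norm(rest[:,:2]-rest[0,:2],axis=1)<.03
        if nm=="caps": ce,r=cv2.minEnclosingCircle(rest[s][:,:2].astype(np.float32)); print('  cap',np.round(ce,4),round(r,4),s.sum(),rest[s][:,2].mean())
        else: break
        rest=rest[~s]
    if nm!="caps": print('  rect',cv2.minAreaRect(Q[:,:2].astype(np.float32)),'z',np.median(Q[:,2]))
E
python3 car.py wrist6
```

```text
time: 15.42
tool_pos: [0.5198, -0.0156, 0.3362]
tcp_rot: [2.222, 2.219, -0.001]
wrist_force: [-0.2, 0.3, -1.1]
width: 0.222
bench z 6.654189576293934e-06
walls 1993
  rect ((0.5123865008354187, 0.12680715322494507), (0.16439947485923767, 0.06110059469938278), 73.62433624267578) z 0.044539337363581566
caps 502
  cap [0.5236 0.1644] 0.01 118 0.1496265303851666
  cap [0.5005 0.0786] 0.0096 384 0.1506763927408198
bar 133
  rect ((0.5237237215042114, 0.15904653072357178), (0.005168899893760681, 0.01801024191081524), 89.36215209960938) z 0.16496008728747696
barlow 38
  rect ((0.522804319858551, 0.1590188592672348), (0.002865893067792058, 0.017023099586367607), 79.32709503173828) z 0.1580415580450262
```

View pics/wrist6.png

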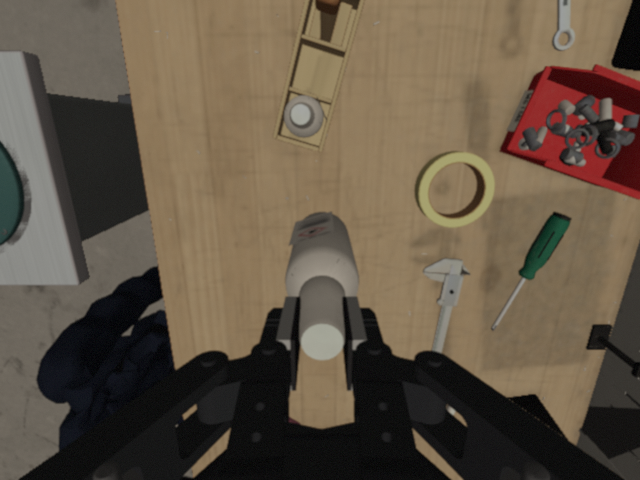

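The bottle hangs vertical in the jaws at (320,300). The carrier's near end (300,145) holds bottle 3 at (303,115), with the empty bay at (318,75). Refining the bay position.

```bash
python3 - <<'E'
from h import *
c=bot.get_calibration("wrist"); d=np.load('pics/wrist6.npy'); P,uv=cloud("wrist",d,None,c)
for yaw in (72.6,73.6,74.6):
    a=np.radians(yaw); u=np.array([np.cos(a),np.sin(a)]); n=np.array([-u[1],u[0]]); C=np.array([.5296,.1851])
    t=(P[:,:2]-C)@u; w=(P[:,:2]-C)@n; z=P[:,2]
    r=(abs(w)<.04)&(t>-.16)&(t<0)
    W=r&(z>.04)&(z<.05)&(abs(abs(w)-.0285)<.006); 
    for sg in(1,-1):
        k=W&(w*sg>0); pf=np.polyfit(t[k],w[k],1); print(yaw,sg,k.sum(),'w',w[k].mean(),'slope deg',np.degrees(pf[0]))
    X=r&(z>.034)&(z<.044)&(abs(w)<.02); h,e=np.histogram(t[X],np.arange(-.16,0,.004)); print([(round(b+.002,3),m) for b,m in zip(e,h) if m>5])
    F=r&(z<.013)&(z>.0)&(abs(w)<.026)&(t>-.09); print('floor t',np.percentile(t[F],[1,99]),'w',np.percentile(w[F],[1,99]),'z',np.median(z[F]))
    E=r&(z>.03)&(z<.05)&(abs(w)<.02)&(t<-.12); print('end',np.percentile(t[E],[1,50,99]))
delta([.5144,.1333,.336],tool(-16.4))
E
```

```text
72.6 1 661 w 0.02637713405337635 slope deg 0.9953211079194064
72.6 -1 623 w -0.028946703058657465 slope deg 0.5715295791642366
[(np.float64(-0.142), np.int64(7)), (np.float64(-0.138), np.int64(20)), (np.float64(-0.086), np.int64(102)), (np.float64(-0.082), np.int64(26)), (np.float64(-0.03), np.int64(154)), (np.float64(-0.026), np.int64(42))]
floor t [-0.08838524 -0.00235599] w [-0.02551532  0.02479453] z 0.006462587807971265
end [-0.14311651 -0.14014485 -0.13773398]
73.6 1 673 w 0.02746941516570025 slope deg 0.11028951383582737
73.6 -1 612 w -0.027871695959248897 slope deg -0.21223844456790722
[(np.float64(-0.142), np.int64(6)), (np.float64(-0.138), np.int64(20)), (np.float64(-0.086), np.int64(100)), (np.float64(-0.082), np.int64(26)), (np.float64(-0.03), np.int64(150)), (np.float64(-0.026), np.int64(46))]
floor t [-0.08838968 -0.00263288] w [-0.0251809   0.02541419] z 0.006466471611580038
end [-0.14287871 -0.14016792 -0.13793142]
74.6 1 685 w 0.028532306988321657 slope deg -0.6894579484662804
74.6 -1 598 w -0.02680531372747398 slope deg -1.065311665016325
[(np.float64(-0.138), np.int64(20)), (np.float64(-0.086), np.int64(99)), (np.float64(-0.082), np.int64(26)), (np.float64(-0.03), np.int64(149)), (np.float64(-0.026), np.int64(47))]
floor t [-0.08820421 -0.00209251] w [-0.02448152  0.02562375] z 0.00646012023590406
end [-0.14292706 -0.14012854 -0.13767233]
d [ 0.149  -0.0057  0.    ] a [ 0.07  0.09 16.29] rows 2.3851259665727462 1.5228834746296984 t 15.475 q [-0.08 -0.08  1.79 -0.    1.43 -0.07] F [ 0.5 -0.3 -2.1] w 0.222
```

```bash
python3 -m inch '[{"dx":0.04,"dy":-0.002,"dz":0,"ax":0,"ay":0,"az":8,"fingers":-0.9},{"dx":0.09,"dy":-0.0045,"dz":0,"ax":0,"ay":0,"az":16.3,"fingers":-0.9},{"dx":0.13,"dy":-0.0055,"dz":0,"ax":0,"ay":0,"az":16.3,"fingers":-0.9},{"dx":0.1485,"dy":-0.0055,"dz":0,"ax":0,"ay":0,"az":16.3,"fingers":-0.9},{"dx":0.1485,"dy":-0.0055,"dz":0,"ax":0,"ay":0,"az":16.3,"fingers":-0.9},{"dx":0.1485,"dy":-0.0055,"dz":0,"ax":0,"ay":0,"az":16.3,"fingers":-0.9},{"dx":0.1485,"dy":-0.0055,"dz":0,"ax":0,"ay":0,"az":16.3,"fingers":-0.9}]'
python3 - <<'E'
from h import *
delta([.5143,.1328,.336],tool(-16.4)); tp=bot.read_state()['tool_pos']
ims=[]
for n in("scene","side"):
    p,d=bot.read_camera(n); g=tp-[0,0,.05]
    P,uv=cloud(n,d); Q=P[(np.linalg.norm(P[:,:2]-tp[:2],axis=1)<.04)&(P[:,2]>.19)&(P[:,2]<.33)]; cam=np.linalg.inv(bot.get_calibration(n)['view'])[:2,3]
    v=cam-tp[:2]; v/=np.linalg.norm(v); nn=np.array([-v[1],v[0]])
    print(n,Q[:,2].min(),'lateral dir',np.round(nn,2))
    for z in np.arange(.20,.34,.02):
        b=Q[abs(Q[:,2]-z-.01)<.01]
        if len(b)>5: w=(b[:,:2]-tp[:2])@nn; f=(b[:,:2]-tp[:2])@v; print('  ',round(z,2),len(b),'lat',np.round([(w.min()+w.max())/2,np.ptp(w)],4),'front',round(f.max(),4))
    c=proj(n,g)[0].astype(int); k=70 if n=="scene" else 50
    ims.append(cv2.resize(p[c[1]-k:c[1]+k,c[0]-k:c[0]+k],(400,400),interpolation=2))
cv2.imwrite('pics/ab7.png',np.hstack(ims))
E
```

```text
time: 16.35
tool_pos: [0.5147, 0.1315, 0.3361]
tcp_rot: [2.515, 1.878, -0.001]
wrist_force: [0.9, -0.2, -1.0]
width: 0.226
d [ 0.0011 -0.0008  0.0001] a [ 0.09  0.1  -0.1 ] rows 0.02176347393287501 0.016007558380821886 t 16.35 q [ 0.2  -0.06  1.77 -0.    1.43  0.49] F [ 0.9 -0.2 -1. ] w 0.226
scene 0.2122255326196918 lateral dir [-0.83 -0.56]
   0.2 26 lat [-0.0034  0.0371] front 0.0205
   0.22 148 lat [-0.004   0.0436] front 0.0241
   0.24 164 lat [-0.0038  0.0435] front 0.0263
   0.26 167 lat [-0.0033  0.0433] front 0.0272
   0.28 159 lat [-0.0051  0.0427] front 0.025
   0.3 191 lat [-0.0025  0.0381] front 0.0219
   0.32 45 lat [-0.0032  0.0232] front 0.0133
side 0.20467302336030135 lateral dir [ 0.98 -0.21]
   0.2 18 lat [0.003  0.0372] front 0.0283
   0.22 54 lat [0.0014 0.0412] front 0.0303
   0.24 49 lat [-0.     0.037] front 0.0366
   0.26 49 lat [0.0006 0.0365] front 0.0332
   0.28 55 lat [0.0011 0.0369] front 0.0338
   0.3 62 lat [0.0017 0.0367] front 0.0245
   0.32 16 lat [0.0003 0.0182] front 0.0192
```

View pics/ab7.png

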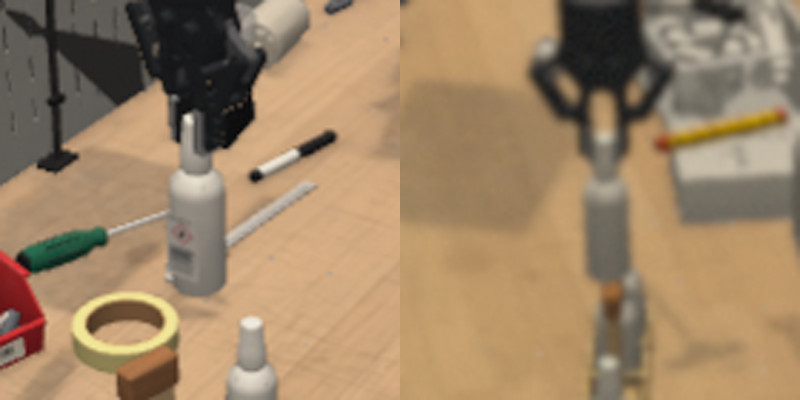

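Hanging vertical, above the bay. Lowering.

```bash
python3 -m inch '[{"dx":0.0005,"dy":-0.0008,"dz":0.04,"ax":0,"ay":0,"az":0,"fingers":-0.9},{"dx":0.0005,"dy":-0.0008,"dz":0.09,"ax":0,"ay":0,"az":0,"fingers":-0.9},{"dx":0.0005,"dy":-0.0008,"dz":0.13,"ax":0,"ay":0,"az":0,"fingers":-0.9},{"dx":0.0005,"dy":-0.0008,"dz":0.15,"ax":0,"ay":0,"az":0,"fingers":-0.9},{"dx":0.0005,"dy":-0.0008,"dz":0.16,"ax":0,"ay":0,"az":0,"fingers":-0.9},{"dx":0.0005,"dy":-0.0008,"dz":0.16,"ax":0,"ay":0,"az":0,"fingers":-0.9}]'; python3 -m inch '[{"dx":0,"dy":0,"dz":0.012,"ax":0,"ay":0,"az":0,"fingers":-0.9},{"dx":0,"dy":0,"dz":0.022,"ax":0,"ay":0,"az":0,"fingers":-0.9},{"dx":0,"dy":0,"dz":0.022,"ax":0,"ay":0,"az":0,"fingers":-0.9}]'
```

```text
time: 17.2
tool_pos: [0.5142, 0.1319, 0.1759]
tcp_rot: [2.516, 1.878, -0.001]
wrist_force: [-0.7, 0.2, -1.0]
width: 0.224
time: 17.58
tool_pos: [0.5133, 0.1317, 0.1528]
tcp_rot: [2.516, 1.879, -0.004]
wrist_force: [0.8, -0.2, -1.7]
width: 0.22
```

```bash
python3 -m inch '[{"dx":0,"dy":0,"dz":0.01,"ax":0,"ay":0,"az":0,"fingers":-0.9},{"dx":0,"dy":0,"dz":0.02,"ax":0,"ay":0,"az":0,"fingers":-0.9},{"dx":0,"dy":0,"dz":0.022,"ax":0,"ay":0,"az":0,"fingers":-0.9},{"dx":0,"dy":0,"dz":0.022,"ax":0,"ay":0,"az":0,"fingers":-0.9}]'; python3 -m inch '[{"dx":0,"dy":0,"dz":0.002,"ax":0,"ay":0,"az":0,"fingers":-0.9},{"dx":0,"dy":0,"dz":0.002,"ax":0,"ay":0,"az":0,"fingers":-0.9},{"dx":0,"dy":0,"dz":0.002,"ax":0,"ay":0,"az":0,"fingers":-0.9}]'
```

```text
time: 18.08
tool_pos: [0.5131, 0.1316, 0.1304]
tcp_rot: [2.517, 1.879, -0.005]
wrist_force: [0.3, -0.3, -0.7]
width: 0.224
time: 18.45
tool_pos: [0.5133, 0.1316, 0.1287]
tcp_rot: [2.517, 1.879, -0.005]
wrist_force: [0.5, 0.4, -1.9]
width: 0.224
```

```bash
python3 -m inch '[{"dx":0,"dy":0,"dz":0.0015,"ax":0,"ay":0,"az":0,"fingers":-0.9},{"dx":0,"dy":0,"dz":0.0015,"ax":0,"ay":0,"az":0,"fingers":-0.9},{"dx":0,"dy":0,"dz":0.0015,"ax":0,"ay":0,"az":0,"fingers":-0.9}]'; python3 -m inch '[{"dx":0,"dy":0,"dz":0,"ax":0,"ay":0,"az":0,"fingers":-0.5},{"dx":0,"dy":0,"dz":0,"ax":0,"ay":0,"az":0,"fingers":-0.2},{"dx":0,"dy":0,"dz":0,"ax":0,"ay":0,"az":0,"fingers":0.2},{"dx":0,"dy":0,"dz":0,"ax":0,"ay":0,"az":0,"fingers":0.2},{"dx":0,"dy":0,"dz":0,"ax":0,"ay":0,"az":0,"fingers":0.2},{"dx":0,"dy":0,"dz":-0.04,"ax":0,"ay":0,"az":0,"fingers":0.6},{"dx":0,"dy":0,"dz":-0.1,"ax":0,"ay":0,"az":0,"fingers":1},{"dx":0,"dy":0,"dz":-0.14,"ax":0,"ay":0,"az":0,"fingers":1},{"dx":-0.04,"dy":0,"dz":-0.19,"ax":0,"ay":0,"az":0,"fingers":1},{"dx":-0.07,"dy":0,"dz":-0.20,"ax":0,"ay":0,"az":0,"fingers":1},{"dx":-0.07,"dy":0,"dz":-0.20,"ax":0,"ay":0,"az":0,"fingers":1},{"dx":-0.07,"dy":0,"dz":-0.20,"ax":0,"ay":0,"az":0,"fingers":1}]'; python3 car.py wrist8
```

```text
time: 18.82
tool_pos: [0.5137, 0.1317, 0.1278]
tcp_rot: [2.516, 1.879, -0.003]
wrist_force: [-0.9, -0.2, 3.7]
width: 0.22
time: 20.32
tool_pos: [0.4938, 0.0654, 0.3273]
tcp_rot: [2.517, 1.879, -0.004]
wrist_force: [-0.1, -0.6, -0.7]
width: 0.996
bench z 2.7154215268498927e-05
walls 2637
  rect ((0.521160364151001, 0.15728050470352173), (0.22699250280857086, 0.06107530742883682), 73.65104675292969) z 0.04446355966608084
caps 1077
  cap [0.5414 0.2342] 0.0093 373 0.1500295418455378
  cap [0.5168 0.1459] 0.0173 179 0.15072863887451207
  cap [0.5124 0.1313] 0.0092 190 0.15080689199520653
  cap [0.4995 0.0789] 0.0098 335 0.150519070225152
bar 1600
  rect ((0.5287196040153503, 0.18241673707962036), (0.048680711537599564, 0.019125569611787796), 74.16246795654297) z 0.16778298146498402
barlow 2
```

View pics/wrist8.png

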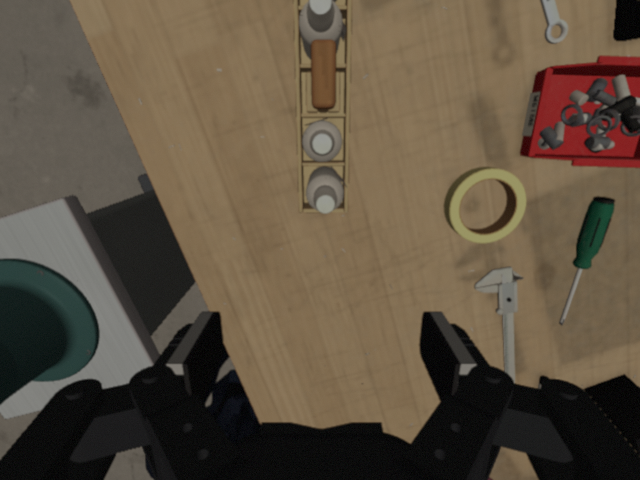

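The bottle stands upright in the bay at (322,142) and is released, with all four caps' tops at about 0.152 m. The grip bar is at (323,73), (0.529, 0.184). Now the bar.

```bash
python3 - <<'E'
from h import *
delta([.5290,.1840,.133],tool(-16.3))
E
```

```text
d [0.1241 0.0006 0.1935] a [-0.1   0.15 -0.2 ] rows 3.678363538588053 0.025019924174905606 t 20.375 q [ 0.08 -0.12  1.84 -0.    1.42  0.37] F [0.  0.4 0.9] w 0.999
```

```bash
python3 -m inch '[{"dx":0.05,"dy":0.0005,"dz":0.02,"ax":-0.1,"ay":0.1,"az":-0.2,"fingers":1},{"dx":0.1,"dy":0.0005,"dz":0.05,"ax":-0.1,"ay":0.1,"az":-0.2,"fingers":1},{"dx":0.124,"dy":0.0005,"dz":0.08,"ax":-0.1,"ay":0.1,"az":-0.2,"fingers":1},{"dx":0.124,"dy":0.0005,"dz":0.1,"ax":-0.1,"ay":0.1,"az":-0.2,"fingers":1},{"dx":0.124,"dy":0.0005,"dz":0.1,"ax":-0.1,"ay":0.1,"az":-0.2,"fingers":1}]' 80
python3 - <<'E'
from h import *
delta([.5290,.1840,.133],tool(-16.3))
E
```

```text
time: 21.0
tool_pos: [0.5271, 0.1837, 0.2234]
tcp_rot: [-2.512, -1.885, 0.01]
wrist_force: [0.7, 0.1, -1.4]
width: 1.001
d [0.0013 0.0022 0.0904] a [-0.28  0.26  0.06] rows 1.447347036217973 0.03658753325187182 t 21.0 q [ 0.29  0.05  1.86 -0.    1.23  0.58] F [ 0.7  0.1 -1.4] w 1.001
```

```bash
python3 -m inch '[{"dx":0.001,"dy":0.0015,"dz":0.04,"ax":-0.3,"ay":0.25,"az":0,"fingers":1},{"dx":0.001,"dy":0.0015,"dz":0.075,"ax":-0.3,"ay":0.25,"az":0,"fingers":1},{"dx":0.001,"dy":0.0015,"dz":0.09,"ax":-0.3,"ay":0.25,"az":0,"fingers":1},{"dx":0.001,"dy":0.0015,"dz":0.09,"ax":-0.3,"ay":0.25,"az":0,"fingers":0.2},{"dx":0.001,"dy":0.0015,"dz":0.09,"ax":-0.3,"ay":0.25,"az":0,"fingers":-0.2},{"dx":0.001,"dy":0.0015,"dz":0.09,"ax":-0.3,"ay":0.25,"az":0,"fingers":-0.4},{"dx":0.001,"dy":0.0015,"dz":0.09,"ax":-0.3,"ay":0.25,"az":0,"fingers":-0.5},{"dx":0.001,"dy":0.0015,"dz":0.09,"ax":-0.3,"ay":0.25,"az":0,"fingers":-0.9},{"dx":0.001,"dy":0.0015,"dz":0.09,"ax":-0.3,"ay":0.25,"az":0,"fingers":-0.9},{"dx":0.001,"dy":0.0015,"dz":0.09,"ax":-0.3,"ay":0.25,"az":0,"fingers":-0.9},{"dx":0.001,"dy":0.0015,"dz":0.09,"ax":-0.3,"ay":0.25,"az":0,"fingers":-0.9},{"dx":0.001,"dy":0.0015,"dz":0.09,"ax":-0.3,"ay":0.25,"az":0,"fingers":-0.9}]' 90
```

```text
time: 22.5
tool_pos: [0.5299, 0.1841, 0.135]
tcp_rot: [2.511, 1.884, 0.005]
wrist_force: [2.9, -1.4, 5.1]
width: 0.225
```

```bash
python3 -m inch '[{"dx":0,"dy":0,"dz":-0.004,"ax":0,"ay":0,"az":0,"fingers":-0.9},{"dx":0,"dy":0,"dz":-0.012,"ax":0,"ay":0,"az":0,"fingers":-0.9},{"dx":0,"dy":0,"dz":-0.022,"ax":0,"ay":0,"az":0,"fingers":-0.9},{"dx":0,"dy":0,"dz":-0.034,"ax":0,"ay":0,"az":0,"fingers":-0.9},{"dx":0,"dy":0,"dz":-0.046,"ax":0,"ay":0,"az":0,"fingers":-0.9},{"dx":0,"dy":0,"dz":-0.058,"ax":0,"ay":0,"az":0,"fingers":-0.9},{"dx":0,"dy":0,"dz":-0.07,"ax":0,"ay":0,"az":0,"fingers":-0.9},{"dx":0,"dy":0,"dz":-0.082,"ax":0,"ay":0,"az":0,"fingers":-0.9},{"dx":0,"dy":0,"dz":-0.092,"ax":0,"ay":0,"az":0,"fingers":-0.9},{"dx":0,"dy":0,"dz":-0.099,"ax":0,"ay":0,"az":0,"fingers":-0.9},{"dx":0,"dy":0,"dz":-0.102,"ax":0,"ay":0,"az":0,"fingers":-0.9},{"dx":0,"dy":0,"dz":-0.102,"ax":0,"ay":0,"az":0,"fingers":-0.9},{"dx":0,"dy":0,"dz":-0.102,"ax":0,"ay":0,"az":0,"fingers":-0.9},{"dx":0,"dy":0,"dz":-0.102,"ax":0,"ay":0,"az":0,"fingers":-0.9}]'
python3 - <<'E'
from h import *
s=bot.read_state(); print(s['joint_vel'].round(3))
C=np.array([.5295,.185]); a=np.radians(73.6); u=np.array([np.cos(a),np.sin(a)]); n=np.array([-u[1],u[0]]); ims=[]
for nme in("scene","side"):
    p,d=bot.read_camera(nme); P,uv=cloud(nme,d); t=(P[:,:2]-C)@u; w=(P[:,:2]-C)@n; z=P[:,2]
    k=(abs(w)<.045)&(z>.07)&(z<.30)&(abs(t)<.17); print(nme,'min z',np.percentile(z[k],1))
    for lo in(-.14,-.08,.03,.085):
        b=k&(t>lo)&(t<lo+.055); cap=b&(abs(w)<.03)&(z<.27)
        wl=b&(z<.17)&((w>.024) if nme=="scene" else (w<-.02)); zz=z[wl&(z<.152)]
        print('  t',lo,'cap top',np.round(np.percentile(z[cap],99),4) if cap.sum()>5 else None,'bottom',np.round(np.percentile(z[b],1),4) if b.sum()>5 else None)
    c=proj(nme,[.53,.185,.18])[0].astype(int); kx=80 if nme=="scene" else 50; y0=max(c[1]-kx,0); x0=c[0]-kx
    ims.append(cv2.resize(p[y0:y0+2*kx,x0:x0+2*kx],(400,400),interpolation=2))
cv2.imwrite('pics/fin9.png',np.hstack(ims))
E
```

```text
time: 24.25
tool_pos: [0.5292, 0.184, 0.2365]
tcp_rot: [2.511, 1.885, 0.003]
wrist_force: [0.7, -0.1, -8.4]
width: 0.225
[ 0.002  0.001 -0.003  0.     0.    -0.005]
scene min z 0.10296121696010227
  t -0.14 cap top 0.2524 bottom 0.1034
  t -0.08 cap top 0.2522 bottom 0.1032
  t 0.03 cap top 0.2526 bottom 0.1029
  t 0.085 cap top 0.2525 bottom 0.1021
side min z 0.09759874623397861
  t -0.14 cap top 0.2518 bottom 0.0937
  t -0.08 cap top 0.2694 bottom 0.1031
  t 0.03 cap top 0.2543 bottom 0.1074
  t 0.085 cap top 0.2381 bottom 0.1042
```

View pics/fin9.png

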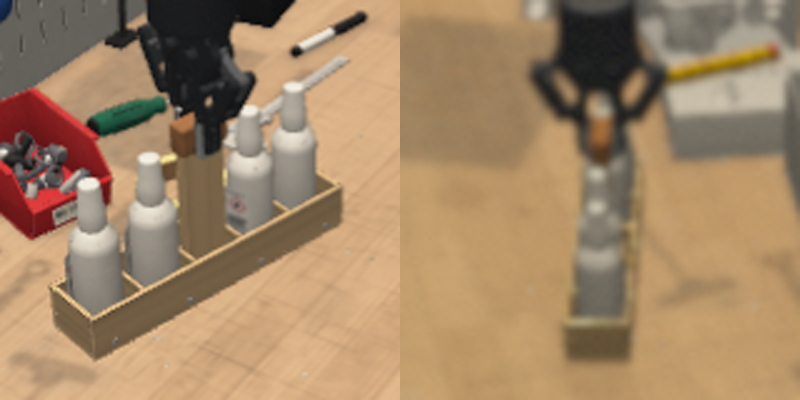

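The carrier hangs level, with cap tops 0.252 m all along it and all four bottles upright in their bays, about 10 cm clear and at rest. Handing in.

```bash
python3 - <<'E'
from workcell import bot
s=bot.read_state(); print(s['tool_pos'],s['width'],s['wrist_force'],s['time']); print(bot.finish_job())
E
```

```text
[0.52934263 0.1840163  0.23662506] 0.22357065550107785 [-0.10422732 -0.46391031 -8.08478087] 24.35
the job is handed in; nothing more can be done
None
```

The job is done and handed in at 24.4 s of the 72 s allowed. The white bottle stands released in the empty bay, and the arm is holding the carrier by its grip bar, about 10 cm clear of the bench.

I gripped the lying bottle by its body, stood it on the bench, took it again by the cap from above and set it in the +54 mm bay. I then gripped the bar across its thickness at 90 N and lifted straight up.

**Last checks:**
- **Level:** in the scene camera the underside is at about 0.102–0.103 m along the whole carrier, and all four cap tops are at 0.252–0.253 m.
- **Steady:** the joints were at rest, the load read about 8 N, and the opening held at 19 mm on the bar.
- **Side camera:** its blurrier depth scattered by 1–2 cm, with some readings mixed up with the gripper. Its picture showed the carrier level with nothing tipped.
- **Other items:** the tape roll and calliper looked unmoved in the pictures. I did not re-measure their poses at the end.

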